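Sort the tools left on the bench into their trays

TASK

Put the things left lying along the front of the bench away: each of the two wrenches, the battery and the drill-bit case goes into the tray that already holds one of its own kind. Set each down gently (do not drop it) so that it lies flat on the floor of its tray, as it lay on the bench and not on top of anything, then let go. Leave the spring clamp where it is.

Things in the scene. Friction and masses are not known exactly. Their poses are not given: they have to be found in the camera images.
- wrench_long: Loose bright steel combination wrench lying flat, 169 mm long, heads 30 mm wide and 9 mm thick; shank 11 mm wide, its top 8 mm above what it lies on; 0.14 kg nominal. Origin: on the underside at mid-length, close to its centre of mass; y along its length, z up.
- wrench_short: Loose bright steel combination wrench lying flat, 135 mm long, heads 24 mm wide and 7 mm thick; shank 8 mm wide, its top 6 mm above what it lies on; 0.11 kg nominal. Origin: on the underside at mid-length, close to its centre of mass; y along its length, z up.
- battery: Loose black power-tool battery pack, a stepped block: base 85 (x) x 62 (y) x 32 mm high, on it a narrower top 70 x 50 mm reaching 50 mm height; 0.38 kg nominal. Origin: centre of its underside (within 2 mm); x along its length, z up.
- bit_case: Loose drill-bit case, a low flat oblong box with black bottom and red lid (the lid does not open), 45 (x) x 100 (y) x 32 mm high; 0.26 kg nominal. Origin on its underside at mid-length, the box reaching from x = -21 to +24 mm; y along its length, z up.
- tray_wrenches: Fixed grey open tray, 200 (x) x 180 (y) x 26 mm high (29 with the rim bead), walls and floor 4 mm. Origin: centre of its underside, on the bench; x points away from the robot within 0.1 rad, y left, z up. In it a wrench like the long one already lies, fixed, along the tray's x at y = +62 mm (30 mm wide, 9 mm thick); the floor from y = -86 to +45 mm is free.
- tray_batteries: Fixed grey open tray, 200 (x) x 180 (y) x 26 mm high (29 with the rim bead), walls and floor 4 mm. Origin: centre of its underside, on the bench; x points away from the robot within 0.1 rad, y left, z up. In it a battery like the loose one already stands, fixed, along the tray's x at y = +52 mm (50 mm high, over the floor); the floor from y = -86 to +20 mm is free.
- tray_bits: Fixed grey open tray, 200 (x) x 180 (y) x 26 mm high (29 with the rim bead), walls and floor 4 mm. Origin: centre of its underside, on the bench; x points away from the robot within 0.1 rad, y left, z up. In it a bit case like the loose one already lies, fixed, along the tray's x at y = +55 mm (32 mm high, over the floor); the floor from y = -86 to +30 mm is free.
- vice (a point): An obstacle, not to be handled: the fixed blue bench vice between the loose things. This point is the middle of the top of its closed jaws, 126 mm above the bench, the jaws 104 mm wide along y; the vice reaches 75 mm further from the robot and 125 mm nearer to it than this point, with a T-handle 160 mm wide at its near end.
- speaker (a point): An obstacle, not to be handled: the fixed tall black speaker box left of and behind the leftmost tray, 250 mm high. This point is the top of its front right corner; from there it reaches 150 mm away from the robot and 165 mm to the left.
- clamp: Loose orange spring clamp lying flat to the left of the trays, 71 (x) x 141 (y) x 23 mm; it has no tray and stays where it is. Origin: centre of its underside.

How it is judged (in metres and radians):
At the end, for the whole second after the job is handed in: Wrenches, battery and bit case are each in the tray of their kind: origin within 60 mm (x) and 80 mm (y) of the tray's centre, underside within 7 mm of its floor, level within 0.08 rad, released, at rest; the clamp within 30 mm of its start (x of wrench_long in the frame of tray_wrenches between -0.06 and 0.06 m and y of wrench_long in the frame of tray_wrenches between -0.08 and 0.08 m and z of wrench_long in the frame of tray_wrenches between -0.001 and 0.011 m and angle between the z axis of each of wrench_long, wrench_short and the z axis of tray_wrenches, either way round below 0.08 rad and linear speed of each of wrench_long, wrench_short, battery, bit_case below 0.02 m/s and angular speed of each of wrench_long, wrench_short, battery, bit_case below 0.2 rad/s and contact force between each of wrench_long, wrench_short, battery, bit_case and the fingers below 0.1 N and x of wrench_short in the frame of tray_wrenches between -0.06 and 0.06 m and y of wrench_short in the frame of tray_wrenches between -0.08 and 0.08 m and z of wrench_short in the frame of tray_wrenches between -0.001 and 0.011 m and x of battery in the frame of tray_batteries between -0.06 and 0.06 m and y of battery in the frame of tray_batteries between -0.08 and 0.08 m and z of battery in the frame of tray_batteries between -0.001 and 0.011 m and angle between the z axis of battery and the z axis of tray_batteries, either way round below 0.08 rad and x of bit_case in the frame of tray_bits between -0.06 and 0.06 m and y of bit_case in the frame of tray_bits between -0.08 and 0.08 m and z of bit_case in the frame of tray_bits between -0.001 and 0.011 m and angle between the z axis of bit_case and the z axis of tray_bits, either way round below 0.08 rad and distance of clamp from where it was at the start of the episode below 0.03 m); the robot touches nothing.
It fails at once if the spring clamp is moved by more than 30 mm (distance of clamp from where it was at the start of the episode above 0.03 m).
It fails at once if the long wrench is dropped or thrown (moves faster than 0.7 m/s, a fall of about 25 mm, while the fingers do not touch it) (linear speed of wrench_long above 0.7 m/s and contact force between wrench_long and the fingers below 0.05 N).
It fails at once if the short wrench is dropped or thrown (moves faster than 0.7 m/s, a fall of about 25 mm, while the fingers do not touch it) (linear speed of wrench_short above 0.7 m/s and contact force between wrench_short and the fingers below 0.05 N).
It fails at once if the battery is dropped or thrown (moves faster than 0.7 m/s, a fall of about 25 mm, while the fingers do not touch it) (linear speed of battery above 0.7 m/s and contact force between battery and the fingers below 0.05 N).
It fails at once if the bit case is dropped or thrown (moves faster than 0.7 m/s, a fall of about 25 mm, while the fingers do not touch it) (linear speed of bit_case above 0.7 m/s and contact force between bit_case and the fingers below 0.05 N).
It also fails if it takes over 128 s, if anything falls off the work surface, if the arm or the gripper's body presses on something with over 40 N, if the wrist force passes 120 N, or if a joint passes its speed limit or range.

ROBOT

A 6-joint arm with a two-finger parallel gripper is mounted at the origin on a cart in front of the work surface, level with it; the furniture and walls round the work are solid. World frame = base frame: x ahead of the robot, y to its left, z up, the work surface at z = 0. Lengths are in mm, angles in rad, forces in N, time in s.
With the tool pointing down it reaches from about 350 to 775 mm from the base axis. Payload 7.3 kg.
Tool frame: the origin (TCP) lies at the very end of the fingers, on their centre line; the grasp point (between the pads) lies 19 mm behind it; z points along the fingers, y is the line along which they close (so a half turn about z gives the same grasp; the last joint's range is limited). The gripper opens to 92 mm and grips with 3 to 60 N. Pads are 19 mm wide; open, the fingers measure 130 mm over their backs; the gripper's body (75 mm by 190 mm) begins 47 mm behind the grasp point.
Start: joints at [-1.461, 0.342, 1.524, -0, 1.275, -0.146], TCP at [132.857, -507.931, 226.741] pointing down, gripper open.
Joint ranges: [-2.53, 2.53], [-0.77, 2.02], [0.04, 2.7], [-1, 4.14], [0.28, 2.66], [-3.11, 3.11]. Speed limits (rad/s): [2.57, 2.57, 3.14, 3.14, 3.14, 3.14].

INTERFACE

Orientations are given as [roll, pitch, yaw] about the fixed x, y, z axes, in that order (R = Rz(yaw) Ry(pitch) Rx(roll)).
In Python, from plant import get_obs, vision, workorder gives the robot as it stands.
- The arm moves only by the shell command python3 -m pendant 'ROWS' [OPENING]. ROWS is a JSON object of lists of equal length, an entry for each row: "dp": the shift along the tool's x, y, z in m, a list of three; "rotation": the turn, a rotation vector about the tool's x, y, z in rad, a list of three. A call has 1 to 8 rows; each row is the pose to reach, as a shift and turn from the pose commanded when the call began, along the tool's axes at that moment; what a row does not reach only later rows make up. A row lasts 1/8 s, in which the tool goes at most 62.5 mm and 10.7 degrees, less where a joint would pass 70% of its speed; a pose out of reach is approached as far as the arm can. A call with a gripper value outside its range is refused whole. OPENING is the finger opening in m, from 0 to 0.0918, set as the call begins (- or left out, the last holds). The fingers move at their own pace and stop on an object; the grip force is fixed at half the most. Time passes only in rows, so rows that repeat a pose let the fingers close. It gives the time, the measured TCP pose, the force, the opening and the grip force at its end, in the units of the state.
- get_obs(): the state, without advancing time (a new reading comes with each control period).
- vision.capture(name): name is "scene" or "top" or "wrist"; returns a dict with "pixels" (480x640x3 uint8, red, green, blue), "vfov" (degrees; the focal length in pixels is half the picture's height over the tangent of half this angle, whatever the lens; pixels are square), "cx", "cy" (the principal point, pixels), "dist" ([k1, k2, p1, p2, k3] as OpenCV has them; the pictures are not rectified), "pose" (4x4, takes a point from camera to world coordinates); the wrist camera has in their place "T_tool_cam" (4x4, takes a point from camera to tool coordinates, whose origin is the TCP and whose axes are the flange's). Camera axes: x right, y up, looking along -z (the intrinsics and any distortion apply to the point x, -y, -z); pixel columns grow to the right and rows downward; lengths in mm; the calibration is good to about 2 mm. A picture is of the moment at which its call begins: read the wrist's pose just before it. There is no depth.
- workorder.close_job(): hands the job in; it is judged then, once.
The state is a dict: "time": time; "joint_positions": joint angles; "dq": joint speeds; "tau": joint torques, N m; "tool_pos": TCP position; "tcp_rot": TCP orientation; "contact_force": force on the tool from outside, world axes, zero at the start; "moment": the same for the moment, N m; "grip_width": finger opening in mm; "finger_force": force on a finger pad.
Only numpy, scipy, OpenCV 4.12 (cv2) and the standard library are available. Lean on these libraries where they do the work, as an engineer would, in place of code of your own. Each camera call takes 0.05 s, during which the arm holds its last target. There are 200 camera calls.

## Working session

There is one attempt and no reset: what is moved stays moved. The work goes in short steps, Python scripts to look and compute and a shell command to move; the robot and the scene stay as the last step left them, time stands still between calls to the robot, and variables do not carry over. Pictures are saved under pics/ and viewed, at most 17 in all, crops included, and the job is handed in when it is done.

```bash
mkdir -p pics; ls; python3 - <<'E'
from plant import get_obs, vision
import cv2
print(get_obs())
for n in ("scene","top"):
    c=vision.capture(n); cv2.imwrite(f"pics/{n}0.png",c["pixels"][:,:,::-1]); print({k:v for k,v in c.items() if k!="pixels"})
E
```

```text
pics
{'time': 0.0, 'joint_positions': array([-1.46100301e+00,  3.42723290e-01,  1.52498040e+00, -1.37725640e-06,
        1.27540259e+00, -1.45985916e-01]), 'dq': array([-0.00068874, -0.00186659,  0.00086218, -0.00096307, -0.00023481,
       -0.0023948 ]), 'tau': array([-7.76026391e-04, -4.31246281e+01, -2.44222373e+01,  7.17707165e-02,
        5.58627828e-02, -9.20887464e-05]), 'tool_pos': array([ 132.80956133, -507.51895311,  226.05745001]), 'tcp_rot': array([-3.14009494e+00, -2.18880766e-04,  2.55779466e-01]), 'contact_force': array([0.333153  , 0.40448869, 0.24838117]), 'moment': array([-0.01015299, -0.00941623, -0.00643709]), 'finger_force': 0.0, 'grip_width': 91.8695859323136}
{'vfov': 48.253983994559576, 'cx': 314.37122722809727, 'cy': 236.87150751183032, 'dist': array([-0.04698503,  0.        ,  0.        ,  0.        ,  0.        ]), 'pose': array([[-8.75950143e-01,  3.41611179e-01, -3.40607031e-01,
         5.25205542e+01],
       [-4.82362731e-01, -6.11283095e-01,  6.27422644e-01,
         8.64317177e+02],
       [ 6.12726924e-03,  7.13887092e-01,  7.00234015e-01,
         1.12611125e+03],
       [ 0.00000000e+00,  0.00000000e+00,  0.00000000e+00,
         1.00000000e+00]])}
{'vfov': 51.35602983906138, 'cx': 313.5086193524591, 'cy': 224.1410648559739, 'dist': array([-0.00246469,  0.        ,  0.        ,  0.        ,  0.        ]), 'pose': array([[-2.52839407e-02,  9.76599312e-01, -2.13575527e-01,
         2.35057655e+02],
       [-9.99677391e-01, -2.52163956e-02,  3.04093467e-03,
        -1.91087233e+01],
       [-2.41583027e-03,  2.13583512e-01,  9.76921822e-01,
         1.38778778e+03],
       [ 0.00000000e+00,  0.00000000e+00,  0.00000000e+00,
         1.00000000e+00]])}
```

View pics/top0.png

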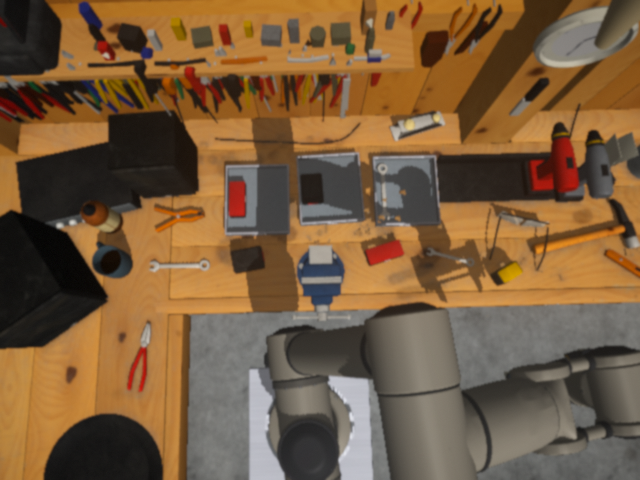

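View pics/scene0.png

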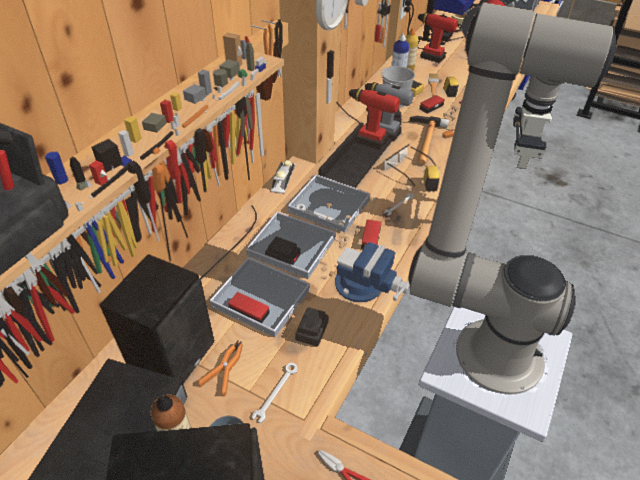

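Top view: bits tray around (256,199), batteries tray (330,187), wrenches tray (405,190). Loose along the front: wrench (180,265), battery (248,259), vice (320,255), bit case (384,252) and wrench (447,256). The clamp is at (180,217). I'll enlarge these.

```bash
python3 - <<'E'
import cv2
im=cv2.imread("pics/top0.png")
cv2.imwrite("pics/a.png",cv2.resize(im[145:285,145:335],None,fx=4.2,fy=4.2,interpolation=cv2.INTER_CUBIC))
cv2.imwrite("pics/b.png",cv2.resize(im[145:285,290:480],None,fx=4.2,fy=4.2,interpolation=cv2.INTER_CUBIC))
E
```

```text
(no output)
```

View pics/a.png

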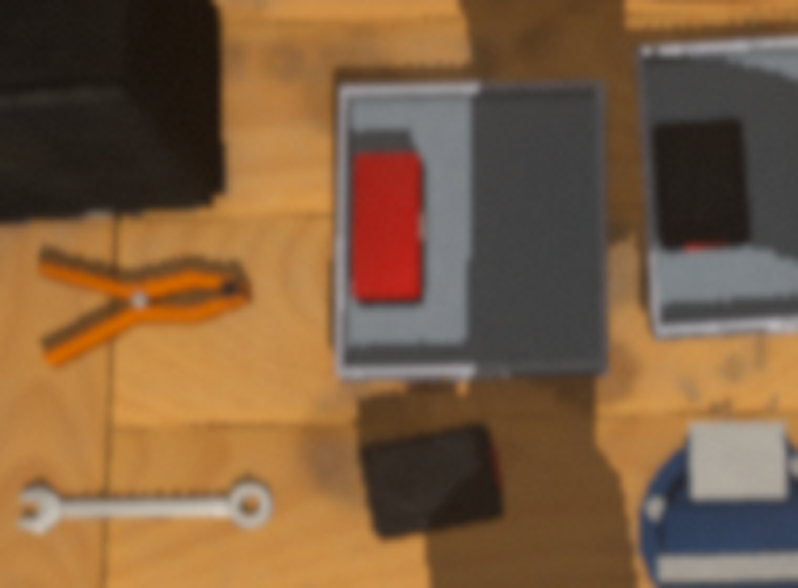

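View pics/b.png

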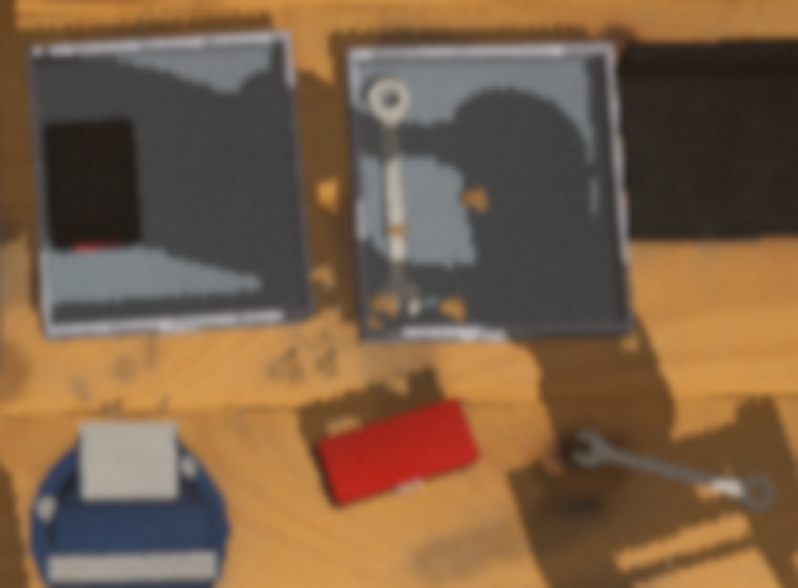

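```bash
cat > h.py <<'E'
import numpy as np, cv2, pickle
from plant import get_obs, vision
from scipy.spatial.transform import Rotation as R
def toolT(o):
    T=np.eye(4); T[:3,:3]=R.from_euler('xyz',o["tcp_rot"]).as_matrix(); T[:3,3]=o["tool_pos"]; return T
def shot(name,f):
    o=get_obs(); c=vision.capture(name)
    if "pose" not in c: c["pose"]=toolT(o)@c["T_tool_cam"]
    cv2.imwrite(f"pics/{f}.png",c["pixels"][:,:,::-1]); pickle.dump(c,open(f"pics/{f}.pkl","wb")); return c
def K(c):
    f=240/np.tan(np.radians(c["vfov"]/2)); return np.array([[f,0,c["cx"]],[0,f,c["cy"]],[0,0,1.]])
def p2w(c,uv,z):
    uv=np.array(uv,float).reshape(-1,1,2); n=cv2.undistortPoints(uv,K(c),c["dist"]).reshape(-1,2)
    d=np.c_[n[:,0],-n[:,1],-np.ones(len(n))]@c["pose"][:3,:3].T; o=c["pose"][:3,3]
    return o+d*((z-o[2])/d[:,2])[:,None]
def w2p(c,P):
    q=(np.array(P,float).reshape(-1,3)-c["pose"][:3,3])@c["pose"][:3,:3]
    return cv2.projectPoints(q*[1,-1,-1],np.zeros(3),np.zeros(3),K(c),c["dist"])[0].reshape(-1,2)
E
python3 - <<'E'
from h import *
c=shot("top","top1")
def cr(pts,ox): return (np.array(pts)+.5)/4.2-.5+[ox,145]
def show(n,pts,ox,z):
    w=p2w(c,cr(pts,ox),z)[:,:2]; print(n,w.round().tolist(),"mean",w.mean(0).round(1),"ed",np.linalg.norm(np.roll(w,-1,0)-w,axis=1).round(), "ang",np.arctan2(*(w[1]-w[0])[::-1]).round(3))
show("long",[(18,510),(272,504)],145,8)
show("batt",[(362,448),(487,425),(502,518),(380,538)],145,40)
show("bits",[(340,85),(605,82),(607,374),(340,378)],145,29)
show("bitsin",[(352,150),(422,150),(422,300),(352,300)],145,36)
show("clamp",[(40,250),(250,290)],145,15)
show("spk",[(130,85)],145,250); show("spkbase",[(222,190)],145,10)
show("bat",[(32,47),(288,36),(312,318),(45,333)],290,29)
show("wr",[(350,48),(613,45),(630,332),(362,338)],290,29)
show("case",[(318,440),(460,402),(478,460),(338,504)],290,32)
show("short",[(570,447),(773,492)],290,6)
show("vice",[(131,567)],290,126)
E
```

```text
long [[429.0, 437.0], [429.0, 269.0]] mean [429.1 353.2] ed [168. 168.] ang -1.573
batt [[460.0, 205.0], [473.0, 123.0], [412.0, 114.0], [401.0, 192.0]] mean [436.1 158.4] ed [82. 62. 79. 60.] ang -1.411
bits [[712.0, 224.0], [710.0, 43.0], [507.0, 45.0], [509.0, 221.0]] mean [609.3 133.4] ed [181. 203. 176. 204.] ang -1.585
bitsin [[664.0, 214.0], [662.0, 167.0], [559.0, 166.0], [560.0, 213.0]] mean [611. 190.] ed [ 47. 104.  46. 104.] ang -1.597
clamp [[605.0, 428.0], [573.0, 285.0]] mean [589.3 356.7] ed [146. 146.] ang -1.788Traceback (most recent call last):
  File "<stdin>", line 11, in <module>
  File "<stdin>", line 5, in show
IndexError: index 1 is out of bounds for axis 0 with size 1
```

```bash
python3 - <<'E'
from h import *
c=pickle.load(open("pics/top1.pkl","rb"))
def cr(pts,ox): return (np.array(pts)+.5)/4.2-.5+[ox,145]
def show(n,pts,ox,z):
    w=p2w(c,cr(pts,ox),z)[:,:2]; print(n,w.round().tolist(),"mean",w.mean(0).round(1),"ed",np.linalg.norm(np.roll(w,-1,0)-w,axis=1).round(), "ang",np.arctan2(*(w[-1]-w[0])[::-1]).round(3))
show("spk",[(130,85)],145,250); show("spkbase",[(222,190)],145,10)
show("bat",[(32,47),(288,36),(312,318),(45,333)],290,29)
show("batin",[(45,122),(133,120),(142,243),(52,248)],290,54)
show("wr",[(350,48),(613,45),(630,332),(362,338)],290,29)
show("wrin",[(387,80),(402,315)],290,13)
show("case",[(318,440),(460,402),(478,460),(338,504)],290,32)
show("short",[(570,447),(773,492)],290,6)
show("vice",[(131,567),(50,567),(215,567)],290,126)
w=vision.capture("wrist"); print({k:v for k,v in w.items() if k!="pixels"})
E
```

```text
spk [[638.0, 304.0]] mean [637.8 304.3] ed [0.] ang 0.0
spkbase [[646.0, 307.0]] mean [645.6 307. ] ed [0.] ang 0.0
bat [[734.0, 18.0], [738.0, -157.0], [539.0, -164.0], [534.0, 13.0]] mean [636.2 -72.4] ed [175. 198. 178. 201.] ang -3.117
batin [[672.0, 10.0], [672.0, -49.0], [587.0, -52.0], [585.0, 7.0]] mean [629.1 -21. ] ed [59. 85. 59. 87.] ang -3.108
wr [[728.0, -199.0], [725.0, -379.0], [524.0, -375.0], [525.0, -197.0]] mean [ 625.6 -287.3] ed [180. 201. 178. 203.] ang 3.13
wrin [[710.0, -225.0], [543.0, -226.0]] mean [ 626.6 -226. ] ed [166. 166.] ang -3.135
case [[457.0, -164.0], [480.0, -258.0], [441.0, -268.0], [414.0, -175.0]] mean [ 447.9 -216.3] ed [97. 40. 97. 44.] ang -2.888
short [[452.0, -334.0], [418.0, -467.0]] mean [ 435.2 -400.6] ed [137. 137.] ang -1.82
vice [[367.0, -38.0], [368.0, 11.0], [366.0, -88.0]] mean [367.  -38.4] ed [49. 99. 51.] ang -1.596
{'vfov': 63.18541476850986, 'cx': 317.84644978089375, 'cy': 237.15079622395425, 'dist': array([0.02819896, 0.        , 0.        , 0.        , 0.        ]), 'T_tool_cam': array([[ 1.09909311e-03,  9.65035066e-01,  2.62118510e-01,
         6.91818186e+01],
       [ 9.99999176e-01, -1.23460346e-03,  3.52296474e-04,
         1.18212830e+00],
       [ 6.63590870e-04,  2.62117907e-01, -9.65035628e-01,
        -1.57396240e+02],
       [ 0.00000000e+00,  0.00000000e+00,  0.00000000e+00,
         1.00000000e+00]])}
```

Sizes match the spec for every item: 168, 137, 82x62, 97x42 and trays about 200x178. Moving over the short wrench first.

```bash
cat >> h.py <<'E'
def plan(*wps):
    "segments from the present pose through (x,y,z,yaw[mm,rad]), tool down: dp [m] and rotation vector"
    o=get_obs(); T=toolT(o); print("t %.2f at"%o["time"],T[:3,3].round(1),"rpy",o["tcp_rot"].round(3),"w %.1f F %.1f"%(o["grip_width"],o["finger_force"]),"q1,q6",o["joint_positions"][[0,5]].round(2))
    for w in wps:
        N=np.eye(4); N[:3,:3]=R.from_euler('xyz',[np.pi,0,w[3]]).as_matrix(); N[:3,3]=w[:3]
        D=np.linalg.inv(T)@N; print(w,"dp",(D[:3,3]/1000).round(4).tolist(),"rot",R.from_matrix(D[:3,:3]).as_rotvec().round(3).tolist()); T=N
E
python3 -c "
from h import *
plan((415,-401,200,1.32))"
```

```text
t 0.20 at [ 132.8 -507.7  226.3] rpy [-3.141 -0.     0.256] w 92.1 F 0.0 q1,q6 [-1.46 -0.15]
(415, -401, 200, 1.32) dp [0.3, -0.0318, 0.0264] rot [-0.001, -0.001, -1.064]
```

```bash
python3 -m pendant '{"dp":[[0.03,-0.003,0.002],[0.08,-0.008,0.006],[0.13,-0.013,0.01],[0.18,-0.018,0.015],[0.23,-0.024,0.02],[0.27,-0.028,0.024],[0.295,-0.031,0.026],[0.3,-0.032,0.026]],"rotation":[[0,0,-0.1],[0,0,-0.27],[0,0,-0.45],[0,0,-0.63],[0,0,-0.81],[0,0,-0.97],[0,0,-1.05],[0,0,-1.064]]}' 0.04 && python3 -m pendant '{"dp":[[0,0,0],[0,0,0]],"rotation":[[0,0,0],[0,0,0]]}' && python3 -c "
from h import *
c=shot('wrist','w1'); plan()
print(w2p(c,[(452,-334,5),(418,-467,5)]))"
```

```text
time: 1.2
tool_pos: [416.0, -400.1, 200.2]
tcp_rot: [-3.141, -0.001, 1.322]
contact_force: [0.1, -1.3, 0.3]
grip_width: 39.6
finger_force: 0.0
time: 1.45
tool_pos: [414.0, -401.7, 200.9]
tcp_rot: [-3.141, 0.0, 1.318]
contact_force: [-0.1, 0.6, -0.2]
grip_width: 39.8
finger_force: 0.0
t 1.50 at [ 414.1 -401.7  200.9] rpy [3.142 0.    1.318] w 40.2 F 0.0 q1,q6 [-0.9  -0.65]
[[341.39103668 123.60775681]
 [339.34784518 272.51532925]]
```

View pics/w1.png

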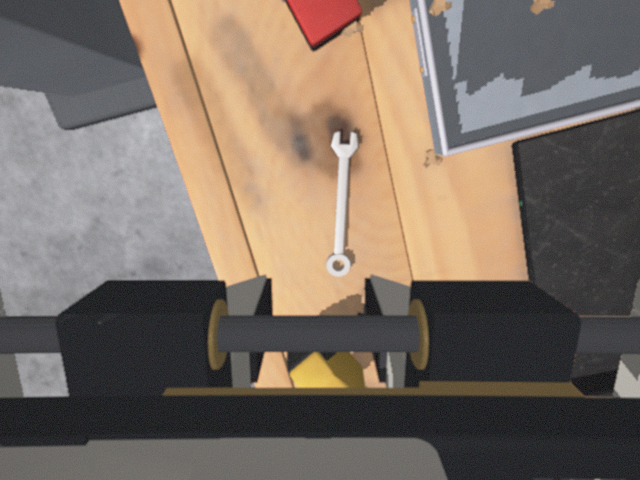

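Short wrench seen in the wrist view: the open end's tips are at (345,129) and the ring's far edge at (338,277), with the shank running (344,165)–(340,250).

```bash
python3 -c "
from h import *
c=pickle.load(open('pics/w1.pkl','rb'))
a,b=p2w(c,[(345,129),(338.5,277)],5)
s=p2w(c,[(344,165),(340,250)],6)
print(a,b,np.linalg.norm(a-b),(a+b)/2,np.arctan2(*(a-b)[1::-1]),np.arctan2(*(s[0]-s[1])[1::-1]),s.mean(0))
m=(a+b)/2; y=np.arctan2(*(s[0]-s[1])[1::-1])
plan((m[0],m[1],60,y),(m[0],m[1],3,y))"
```

```text
[ 453.99437835 -339.15142529    5.        ] [ 416.12569207 -471.25978378    5.        ] 137.42872984024325 [ 435.06003521 -405.20560453    5.        ] 1.2916330092962334 1.288822097266925 [ 434.95658048 -406.85012744    6.        ]
t 1.50 at [ 414.1 -401.7  200.9] rpy [3.142 0.    1.318] w 40.2 F 0.0 q1,q6 [-0.9  -0.65]
(np.float64(435.06003520689995), np.float64(-405.205604533775), 60, np.float64(1.288822097266925)) dp [0.0019, 0.0212, 0.1409] rot [0.0, 0.0, 0.029]
(np.float64(435.06003520689995), np.float64(-405.205604533775), 3, np.float64(1.288822097266925)) dp [0.0, 0.0, 0.057] rot [0.0, 0.0, -0.0]
```

```bash
python3 -m pendant '{"dp":[[0,0.005,0.02],[0.001,0.012,0.06],[0.002,0.018,0.1],[0.002,0.021,0.13],[0.002,0.021,0.141],[0.002,0.021,0.141]],"rotation":[[0,0,0.01],[0,0,0.02],[0,0,0.029],[0,0,0.029],[0,0,0.029],[0,0,0.029]]}' && python3 -m pendant '{"dp":[[0,0,0.01],[0,0,0.025],[0,0,0.04],[0,0,0.05],[0,0,0.055],[0,0,0.058],[0,0,0.058],[0,0,0.058]],"rotation":[[0,0,0],[0,0,0],[0,0,0],[0,0,0],[0,0,0],[0,0,0],[0,0,0],[0,0,0]]}' && python3 -m pendant '{"dp":[[0,0,0],[0,0,0],[0,0,0],[0,0,0],[0,0,0],[0,0,0]],"rotation":[[0,0,0],[0,0,0],[0,0,0],[0,0,0],[0,0,0],[0,0,0]]}' 0
```

```text
time: 2.25
tool_pos: [435.3, -404.6, 59.8]
tcp_rot: [-3.141, -0.0, 1.29]
contact_force: [-0.5, -0.3, -0.0]
grip_width: 39.9
finger_force: 0.0
time: 3.25
tool_pos: [436.0, -404.6, 2.1]
tcp_rot: [3.141, 0.0, 1.291]
contact_force: [0.0, 0.8, 0.8]
grip_width: 40.3
finger_force: 0.0
time: 4.0
tool_pos: [435.8, -404.4, 1.8]
tcp_rot: [-3.142, 0.0, 1.291]
contact_force: [0.1, 0.6, 0.9]
grip_width: 7.8
finger_force: 30.0
```

```bash
python3 -m pendant '{"dp":[[0,0,-0.003],[0,0,-0.012],[0,0,-0.03],[0,0,-0.055],[0,0,-0.08],[0,0,-0.1],[0,0,-0.108],[0,0,-0.108]],"rotation":[[0,0,0],[0,0,0],[0,0,0],[0,0,0],[0,0,0],[0,0,0],[0,0,0],[0,0,0]]}' && python3 -c "
from h import *
plan((530,-342,110,0.65),(626,-279,110,-0.005),(626,-279,6.5,-0.005))"
```

```text
time: 5.0
tool_pos: [436.0, -404.6, 110.6]
tcp_rot: [3.14, 0.001, 1.291]
contact_force: [-0.3, -0.4, -1.6]
grip_width: 8.0
finger_force: 30.0
t 5.00 at [ 436.  -404.6  110.6] rpy [3.140e+00 1.000e-03 1.291e+00] w 8.0 F 30.0 q1,q6 [-0.88 -0.6 ]
(530, -342, 110, 0.65) dp [0.0861, 0.073, 0.0006] rot [0.001, 0.0, 0.641]
(626, -279, 110, -0.005) dp [0.1146, 0.0079, 0.0] rot [0.0, -0.0, 0.655]
(626, -279, 6.5, -0.005) dp [-0.0, -0.0, 0.1035] rot [0.0, 0.0, -0.0]
```

```bash
python3 -m pendant '{"dp":[[0.005,0.004,0],[0.018,0.015,0],[0.034,0.029,0],[0.05,0.042,0],[0.065,0.055,0],[0.078,0.066,0],[0.085,0.072,0],[0.086,0.073,0]],"rotation":[[0,0,0.04],[0,0,0.14],[0,0,0.26],[0,0,0.38],[0,0,0.49],[0,0,0.58],[0,0,0.63],[0,0,0.641]]}' && python3 -m pendant '{"dp":[[0.006,0,0],[0.022,0.001,0],[0.042,0.003,0],[0.064,0.004,0],[0.085,0.006,0],[0.104,0.007,0],[0.113,0.008,0],[0.1146,0.008,0]],"rotation":[[0,0,0.04],[0,0,0.14],[0,0,0.26],[0,0,0.38],[0,0,0.49],[0,0,0.59],[0,0,0.64],[0,0,0.655]]}' && python3 -m pendant '{"dp":[[0,0,0],[0,0,0]],"rotation":[[0,0,0],[0,0,0]]}' && python3 -c "
from h import *
c=shot('wrist','w2'); plan((626,-279,30,-0.005),(626,-279,7,-0.005))"
```

```text
time: 6.0
tool_pos: [529.7, -341.1, 108.6]
tcp_rot: [-3.14, 0.0, 0.651]
contact_force: [0.2, 0.4, -1.5]
grip_width: 8.4
finger_force: 30.0
time: 7.0
tool_pos: [625.6, -278.7, 108.9]
tcp_rot: [-3.141, 0.001, -0.005]
contact_force: [-0.0, -0.3, -1.7]
grip_width: 8.3
finger_force: 30.0
time: 7.25
tool_pos: [625.3, -279.4, 109.6]
tcp_rot: [3.142, 0.0, -0.005]
contact_force: [0.4, -0.9, -2.0]
grip_width: 8.0
finger_force: 30.0
t 7.30 at [ 625.4 -279.3  109.7] rpy [ 3.142  0.    -0.005] w 8.1 F 30.0 q1,q6 [-0.53  1.04]
(626, -279, 30, -0.005) dp [0.0006, -0.0003, 0.0797] rot [0.0, 0.0, -0.0]
(626, -279, 7, -0.005) dp [-0.0, -0.0, 0.023] rot [0.0, 0.0, -0.0]
```

View pics/w2.png

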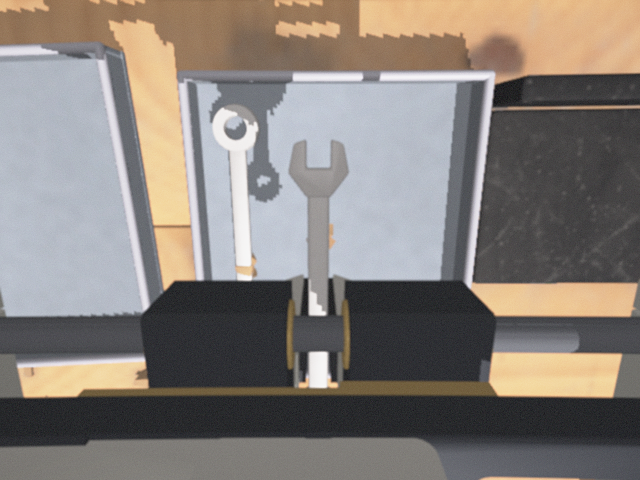

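The wrench is held straight and the tray's far rim corners are at (183,80) and (492,76). The wrench in the tray has its ring at (235,130). I'll check the tray pose from those, then lower.

```bash
python3 -c "
from h import *
c=pickle.load(open('pics/w2.pkl','rb'))
print(p2w(c,[(181,78),(493,74)],29).round(1),p2w(c,[(235,130),(244,270)],13).round(1))"
python3 -m pendant '{"dp":[[0,0,0.008],[0,0,0.025],[0,0,0.045],[0,0,0.062],[0,0,0.073],[0,0,0.08],[0,0,0.08]],"rotation":[[0,0,0],[0,0,0],[0,0,0],[0,0,0],[0,0,0],[0,0,0],[0,0,0]]}' && python3 -m pendant '{"dp":[[0,0,0.003],[0,0,0.008],[0,0,0.013],[0,0,0.017],[0,0,0.02],[0,0,0.022],[0,0,0.023],[0,0,0.023]],"rotation":[[0,0,0],[0,0,0],[0,0,0],[0,0,0],[0,0,0],[0,0,0],[0,0,0],[0,0,0]]}'
```

```text
[[ 723.6 -203.8   29. ]
 [ 724.8 -379.6   29. ]] [[ 695.5 -229.2   13. ]
 [ 602.5 -229.7   13. ]]
time: 8.18
tool_pos: [625.8, -278.8, 29.3]
tcp_rot: [-3.141, 0.0, -0.005]
contact_force: [-0.3, -0.3, -1.4]
grip_width: 8.3
finger_force: 30.0
time: 9.18
tool_pos: [625.9, -278.9, 6.7]
tcp_rot: [3.142, -0.0, -0.005]
contact_force: [0.5, -0.1, -1.6]
grip_width: 7.8
finger_force: 30.0
```

```bash
python3 -m pendant '{"dp":[[0,0,0.0005],[0,0,0.001],[0,0,0.001]],"rotation":[[0,0,0],[0,0,0],[0,0,0]]}' && python3 -m pendant '{"dp":[[0,0,0],[0,0,0],[0,0,0]],"rotation":[[0,0,0],[0,0,0],[0,0,0]]}' 0.026 && python3 -m pendant '{"dp":[[0,0,-0.005],[0,0,-0.02],[0,0,-0.05],[0,0,-0.09],[0,0,-0.125],[0,0,-0.145],[0,0,-0.155],[0,0,-0.155]],"rotation":[[0,0,0],[0,0,0],[0,0,0],[0,0,0],[0,0,0],[0,0,0],[0,0,0],[0,0,0]]}' && python3 -c "
from h import *
c=shot('wrist','w3'); plan((448,-216,200,1.81))"
```

```text
time: 9.55
tool_pos: [625.9, -279.0, 5.8]
tcp_rot: [3.141, -0.0, -0.005]
contact_force: [0.2, 0.5, 0.3]
grip_width: 7.9
finger_force: 30.0
time: 9.93
tool_pos: [625.9, -279.0, 5.8]
tcp_rot: [3.141, -0.0, -0.005]
contact_force: [0.7, -0.3, 0.8]
grip_width: 26.0
finger_force: 0.0
time: 10.92
tool_pos: [626.1, -279.0, 161.6]
tcp_rot: [3.141, -0.001, -0.005]
contact_force: [0.7, 0.1, -0.3]
grip_width: 26.1
finger_force: 0.0
t 10.97 at [ 625.6 -278.8  160.5] rpy [-3.141  0.    -0.005] w 25.8 F 0.0 q1,q6 [-0.53  1.05]
(448, -216, 200, 1.81) dp [-0.178, -0.0619, -0.0395] rot [-0.0, 0.0, -1.815]
```

View pics/w3.png

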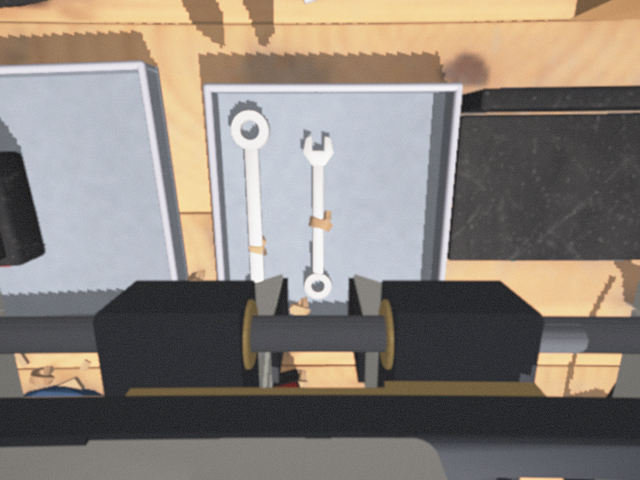

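Short wrench lies flat on the tray floor (318,150)–(318,287). Next, the bit case.

```bash
python3 -m pendant '{"dp":[[-0.01,-0.003,-0.003],[-0.035,-0.012,-0.008],[-0.063,-0.021,-0.014],[-0.091,-0.03,-0.02],[-0.12,-0.039,-0.026],[-0.148,-0.049,-0.033],[-0.168,-0.056,-0.038],[-0.178,-0.059,-0.0395]],"rotation":[[0,0,0.1],[0,0,0.27],[0,0,0.45],[0,0,0.63],[0,0,0.81],[0,0,0.99],[0,0,1.17],[0,0,1.3]]}' 0.07 && python3 -m pendant '{"dp":[[0,0,0],[0,0,0],[0,0,0]],"rotation":[[0,0,0.025],[0,0,0.025],[0,0,0.025]]}' && python3 -c "
from h import *
c=shot('wrist','w4'); plan()"
```

```text
time: 11.98
tool_pos: [446.8, -218.3, 199.6]
tcp_rot: [3.14, 0.001, -1.31]
contact_force: [0.8, -0.2, 0.4]
grip_width: 70.4
finger_force: 0.0
time: 12.35
tool_pos: [448.4, -219.0, 199.7]
tcp_rot: [3.141, 0.0, -1.329]
contact_force: [-0.2, -1.2, -0.7]
grip_width: 70.0
finger_force: 0.0
t 12.40 at [ 448.4 -219.   199.8] rpy [ 3.141  0.    -1.329] w 70.1 F 0.0 q1,q6 [-0.61  2.29]
```

View pics/w4.png

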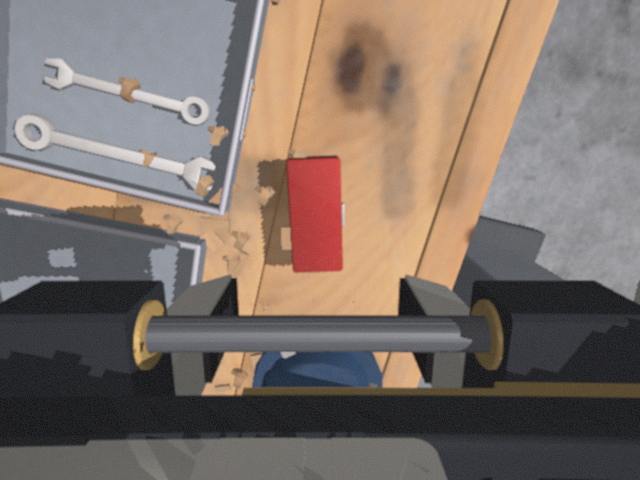

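The bit case lid's corners are at (288,158), (339,157), (342,270) and (293,271).

```bash
python3 -c "
from h import *
c=pickle.load(open('pics/w4.pkl','rb'))
w=p2w(c,[(288,158),(339,157),(342,270),(293,271)],32)[:,:2]; m=w.mean(0)
d=(w[0]+w[1]-w[2]-w[3])/2; y=np.arctan2(d[1],d[0])
print(w.round(1),m,np.linalg.norm(d),np.linalg.norm(w[1]-w[0]),y)
plan((*m,70,y),(*m,10,y))"
```

```text
[[ 482.9 -262. ]
 [ 442.6 -272.9]
 [ 415.1 -178.8]
 [ 456.9 -167.4]] [ 449.3657028  -220.27113768] 98.0728138286737 41.678141668651534 -1.294440806208422
t 12.40 at [ 448.4 -219.   199.8] rpy [ 3.141  0.    -1.329] w 70.1 F 0.0 q1,q6 [-0.61  2.29]
(np.float64(449.36570280101444), np.float64(-220.27113768440293), 70, np.float64(-1.294440806208422)) dp [0.0015, -0.0007, 0.1298] rot [0.0, 0.0, -0.034]
(np.float64(449.36570280101444), np.float64(-220.27113768440293), 10, np.float64(-1.294440806208422)) dp [0.0, 0.0, 0.06] rot [0.0, -0.0, 0.0]
```

```bash
python3 -m pendant '{"dp":[[0,0,0.02],[0.001,0,0.06],[0.0015,-0.0007,0.1],[0.0015,-0.0007,0.14],[0.0015,-0.0007,0.17],[0.0015,-0.0007,0.185],[0.0015,-0.0007,0.19],[0.0015,-0.0007,0.19]],"rotation":[[0,0,-0.01],[0,0,-0.02],[0,0,-0.034],[0,0,-0.034],[0,0,-0.034],[0,0,-0.034],[0,0,-0.034],[0,0,-0.034]]}' && python3 -m pendant '{"dp":[[0,0,0],[0,0,0],[0,0,0],[0,0,0],[0,0,0],[0,0,0]],"rotation":[[0,0,0],[0,0,0],[0,0,0],[0,0,0],[0,0,0],[0,0,0]]}' 0 && python3 -m pendant '{"dp":[[0,0,-0.003],[0,0,-0.012],[0,0,-0.03],[0,0,-0.055],[0,0,-0.08],[0,0,-0.1],[0,0,-0.11],[0,0,-0.11]],"rotation":[[0,0,0],[0,0,0],[0,0,0],[0,0,0],[0,0,0],[0,0,0],[0,0,0],[0,0,0]]}' && python3 -c "
from h import *
plan((550,-70,120,-0.65),(609,99,120,0),(609,99,20,0))"
```

```text
time: 13.4
tool_pos: [449.6, -220.6, 10.7]
tcp_rot: [-3.141, -0.001, -1.296]
contact_force: [-0.3, -1.2, 0.1]
grip_width: 70.0
finger_force: 0.0
time: 14.15
tool_pos: [449.7, -220.5, 10.8]
tcp_rot: [-3.141, -0.001, -1.296]
contact_force: [0.6, 1.0, 6.3]
grip_width: 44.7
finger_force: 30.0
time: 15.15
tool_pos: [449.2, -220.3, 120.6]
tcp_rot: [-3.141, -0.001, -1.296]
contact_force: [-0.4, -0.0, -4.3]
grip_width: 44.8
finger_force: 30.0
t 15.15 at [ 449.2 -220.3  120.6] rpy [-3.141e+00 -1.000e-03 -1.296e+00] w 44.8 F 30.0 q1,q6 [-0.61  2.26]
(550, -70, 120, -0.65) dp [-0.1174, -0.1378, 0.0005] rot [-0.0, -0.001, -0.646]
(609, 99, 120, 0) dp [-0.0553, -0.1702, -0.0] rot [0.0, 0.0, -0.65]
(609, 99, 20, 0) dp [0.0, -0.0, 0.1] rot [0.0, 0.0, 0.0]
```

```bash
python3 -m pendant '{"dp":[[-0.006,-0.007,0],[-0.022,-0.026,0],[-0.042,-0.049,0],[-0.062,-0.073,0],[-0.082,-0.096,0],[-0.101,-0.118,0],[-0.114,-0.133,0],[-0.1174,-0.1378,0]],"rotation":[[0,0,-0.04],[0,0,-0.14],[0,0,-0.25],[0,0,-0.36],[0,0,-0.47],[0,0,-0.57],[0,0,-0.63],[0,0,-0.645]]}' && python3 -m pendant '{"dp":[[-0.003,-0.009,0],[-0.01,-0.031,0],[-0.02,-0.061,0],[-0.03,-0.092,0],[-0.04,-0.122,0],[-0.048,-0.148,0],[-0.0535,-0.165,0],[-0.0553,-0.1702,0]],"rotation":[[0,0,-0.04],[0,0,-0.14],[0,0,-0.25],[0,0,-0.36],[0,0,-0.47],[0,0,-0.57],[0,0,-0.635],[0,0,-0.65]]}' && python3 -m pendant '{"dp":[[0,0,0],[0,0,0]],"rotation":[[0,0,0],[0,0,0]]}' && python3 -c "
from h import *
c=shot('wrist','w5'); plan()"
```

```text
time: 16.15
tool_pos: [550.1, -68.8, 119.5]
tcp_rot: [3.141, 0.001, -0.649]
contact_force: [0.1, -0.6, -3.5]
grip_width: 44.4
finger_force: 30.0
time: 17.15
tool_pos: [609.2, 99.4, 120.0]
tcp_rot: [3.141, 0.0, -0.0]
contact_force: [-0.2, -0.3, -3.4]
grip_width: 44.7
finger_force: 30.0
time: 17.4
tool_pos: [609.0, 98.0, 120.2]
tcp_rot: [3.141, 0.0, -0.003]
contact_force: [-1.5, -0.6, -3.2]
grip_width: 45.1
finger_force: 30.0
t 17.45 at [609.   98.  120.3] rpy [ 3.141e+00  0.000e+00 -3.000e-03] w 44.8 F 30.0 q1,q6 [0.04 1.61]
```

View pics/w5.png

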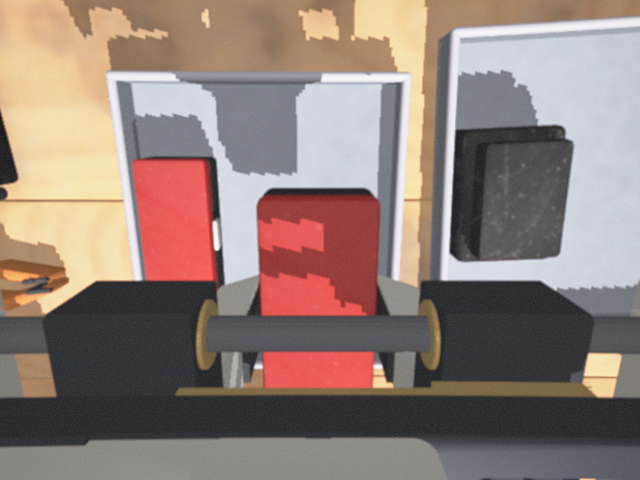

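The held case is level. The bits tray's far rim corners are at (110,75) and (409,75), and the fixed case's lid edge is at x=214.

```bash
python3 -c "
from h import *
c=pickle.load(open('pics/w5.pkl','rb'))
print(p2w(c,[(110,74),(409,74)],29).round(1),p2w(c,[(135,160),(214,160),(216,270)],36).round(1))
print(p2w(c,[(447,35)],29).round(1),p2w(c,[(485,143),(572,140),(560,260),(472,258)],54).round(1))
"
```

```text
[[710.2 218.3  29. ]
 [710.5  42.7  29. ]] [[661.4 207.1  36. ]
 [661.5 159.6  36. ]
 [590.6 163.4  36. ]]
[[730.9  22.4  29. ]] [[671.6   4.   54. ]
 [672.8 -43.1  54. ]
 [603.4 -47.9  54. ]
 [604.6   4.2  54. ]]
```

```bash
python3 -m pendant '{"dp":[[0,0,0.008],[0,0,0.025],[0,0,0.045],[0,0,0.065],[0,0,0.082],[0,0,0.092],[0,0,0.096],[0,0,0.096]],"rotation":[[0,0,0],[0,0,0],[0,0,0],[0,0,0],[0,0,0],[0,0,0],[0,0,0],[0,0,0]]}' && python3 -m pendant '{"dp":[[0,0,0.002],[0,0,0.004],[0,0,0.006],[0,0,0.008],[0,0,0.009],[0,0,0.0095],[0,0,0.0095]],"rotation":[[0,0,0],[0,0,0],[0,0,0],[0,0,0],[0,0,0],[0,0,0],[0,0,0]]}'
```

```text
time: 18.45
tool_pos: [609.4, 99.0, 24.3]
tcp_rot: [3.142, -0.0, -0.001]
contact_force: [0.3, 0.3, -3.1]
grip_width: 44.3
finger_force: 30.0
time: 19.32
tool_pos: [609.2, 99.0, 14.9]
tcp_rot: [3.142, -0.0, -0.001]
contact_force: [-0.5, 0.3, -1.9]
grip_width: 45.1
finger_force: 30.0
```

Contact is just starting. Lower 0.5 mm, release, rise, and move over the battery.

```bash
python3 -m pendant '{"dp":[[0,0,0.0006],[0,0,0.0006]],"rotation":[[0,0,0],[0,0,0]]}' && python3 -m pendant '{"dp":[[0,0,0],[0,0,0],[0,0,0]],"rotation":[[0,0,0],[0,0,0],[0,0,0]]}' 0.056 && python3 -m pendant '{"dp":[[0,0,-0.005],[0,0,-0.02],[0,0,-0.05],[0,0,-0.09],[0,0,-0.135],[0,0,-0.165],[0,0,-0.185],[0,0,-0.185]],"rotation":[[0,0,0],[0,0,0],[0,0,0],[0,0,0],[0,0,0],[0,0,0],[0,0,0],[0,0,0]]}' && python3 -c "
from h import *
plan((436,155,200,1.73))"
```

```text
time: 19.58
tool_pos: [609.2, 99.0, 14.9]
tcp_rot: [3.141, -0.0, -0.001]
contact_force: [-4.1, -1.0, 5.7]
grip_width: 44.8
finger_force: 30.0
time: 19.95
tool_pos: [609.4, 99.0, 14.0]
tcp_rot: [3.142, -0.0, -0.001]
contact_force: [0.4, 0.3, 0.2]
grip_width: 56.0
finger_force: 0.0
time: 20.95
tool_pos: [610.1, 99.0, 201.9]
tcp_rot: [-3.142, -0.005, -0.001]
contact_force: [0.3, -0.3, -0.3]
grip_width: 55.9
finger_force: 0.0
t 20.95 at [610.1  99.  201.9] rpy [-3.142e+00 -5.000e-03 -1.000e-03] w 55.9 F 0.0 q1,q6 [0.04 1.61]
(436, 155, 200, 1.73) dp [-0.1742, -0.0558, 0.001] rot [0.004, -0.004, -1.731]
```

```bash
python3 -m pendant '{"dp":[[-0.01,-0.003,0],[-0.035,-0.011,0],[-0.063,-0.02,0],[-0.091,-0.029,0],[-0.12,-0.038,0],[-0.148,-0.047,0],[-0.168,-0.054,0],[-0.174,-0.056,0]],"rotation":[[0,0,-0.1],[0,0,-0.27],[0,0,-0.45],[0,0,-0.63],[0,0,-0.81],[0,0,-0.99],[0,0,-1.17],[0,0,-1.35]]}' 0.085 && python3 -m pendant '{"dp":[[0,0,0],[0,0,0],[0,0,0],[0,0,0],[0,0,0]],"rotation":[[0,0,-0.18],[0,0,-0.32],[0,0,-0.381],[0,0,-0.381],[0,0,-0.381]]}' && python3 -c "
from h import *
c=shot('wrist','w6'); plan()"
```

```text
time: 21.95
tool_pos: [433.5, 155.5, 198.5]
tcp_rot: [-3.14, 0.001, 1.356]
contact_force: [-0.0, -0.2, 0.4]
grip_width: 85.1
finger_force: 0.0
time: 22.58
tool_pos: [435.0, 155.1, 198.7]
tcp_rot: [-3.141, 0.0, 1.729]
contact_force: [0.1, 0.4, -0.2]
grip_width: 84.8
finger_force: 0.0
t 22.62 at [435.1 155.1 198.8] rpy [-3.141  0.     1.729] w 85.1 F 0.0 q1,q6 [0.18 0.02]
```

View pics/w6.png

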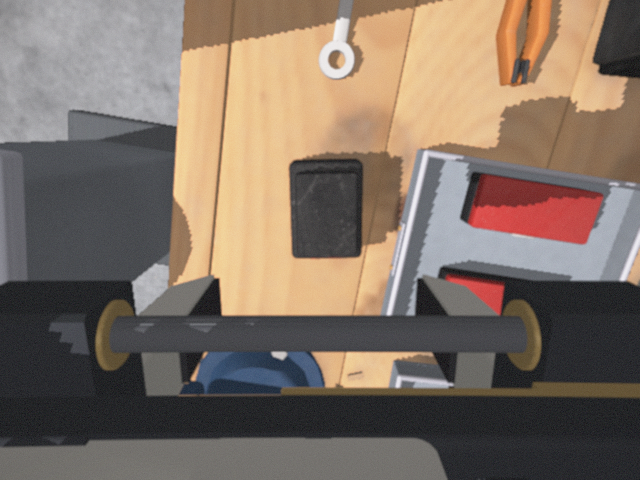

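Battery: its base's far edge runs (291,161)–(362,160), and the top face is about (297,172), (358,171), (360,257), (295,257).

```bash
python3 -c "
from h import *
c=pickle.load(open('pics/w6.pkl','rb'))
b=p2w(c,[(291,161),(362,160)],32)[:,:2]; t=p2w(c,[(297,172),(358,171),(360,257),(295,257)],50)[:,:2]
print(b.round(1),np.linalg.norm(b[0]-b[1]),t.round(1),t.mean(0))
d=(t[0]+t[1]-t[2]-t[3])/2; y=np.arctan2(d[1],d[0]); print(y,np.linalg.norm(d),np.linalg.norm(t[0]-t[1]))
e=b.mean(0)-42.5*d/np.linalg.norm(d); print(e, np.arctan2(*(b[0]-b[1])[::-1]))
m=(t.mean(0)+e)/2
plan((*m,80,y),(*m,12,y))"
```

```text
[[405.  196.6]
 [462.  206.5]] 57.93753887078921 [[411.7 190.5]
 [458.4 198.7]
 [473.  130. ]
 [420.1 121.6]] [440.81706979 160.21195657]
1.7362657051007768 69.775383460203 47.37206421499117
[440.50560088 159.64349027] -2.9691502563085903
t 22.62 at [435.1 155.1 198.8] rpy [-3.141  0.     1.729] w 85.1 F 0.0 q1,q6 [0.18 0.02]
(np.float64(440.66133533568586), np.float64(159.9277234186005), 80, np.float64(1.7362657051007768)) dp [0.0039, 0.0063, 0.1188] rot [-0.001, 0.0, -0.007]
(np.float64(440.66133533568586), np.float64(159.9277234186005), 12, np.float64(1.7362657051007768)) dp [-0.0, 0.0, 0.068] rot [0.0, -0.0, -0.0]
```

```bash
python3 -m pendant '{"dp":[[0.001,0.002,0.02],[0.003,0.005,0.06],[0.004,0.006,0.1],[0.004,0.006,0.14],[0.004,0.006,0.17],[0.004,0.006,0.183],[0.004,0.006,0.187],[0.004,0.006,0.187]],"rotation":[[0,0,0],[0,0,-0.003],[0,0,-0.007],[0,0,-0.007],[0,0,-0.007],[0,0,-0.007],[0,0,-0.007],[0,0,-0.007]]}' 0.076 && python3 -m pendant '{"dp":[[0,0,0],[0,0,0],[0,0,0],[0,0,0],[0,0,0],[0,0,0]],"rotation":[[0,0,0],[0,0,0],[0,0,0],[0,0,0],[0,0,0],[0,0,0]]}' 0 && python3 -m pendant '{"dp":[[0,0,-0.003],[0,0,-0.012],[0,0,-0.03],[0,0,-0.055],[0,0,-0.08],[0,0,-0.1],[0,0,-0.11],[0,0,-0.11]],"rotation":[[0,0,0],[0,0,0],[0,0,0],[0,0,0],[0,0,0],[0,0,0],[0,0,0],[0,0,0]]}' && python3 -c "
from h import *
plan((638,-106,122,1.6))"
```

```text
time: 23.62
tool_pos: [441.1, 160.2, 12.7]
tcp_rot: [3.14, 0.0, 1.737]
contact_force: [0.4, 0.2, -0.5]
grip_width: 76.3
finger_force: 0.0
time: 24.38
tool_pos: [441.1, 160.2, 12.8]
tcp_rot: [3.14, 0.0, 1.737]
contact_force: [-0.9, 0.1, 5.9]
grip_width: 61.9
finger_force: 30.0
time: 25.38
tool_pos: [440.7, 160.1, 122.4]
tcp_rot: [3.141, 0.0, 1.737]
contact_force: [0.3, 0.1, -3.7]
grip_width: 61.9
finger_force: 30.0
t 25.38 at [440.7 160.1 122.4] rpy [3.141 0.    1.737] w 61.9 F 30.0 q1,q6 [0.18 0.02]
(638, -106, 122, 1.6) dp [-0.295, 0.1507, 0.0006] rot [0.001, 0.0, 0.137]
```

```bash
python3 -m pendant '{"dp":[[-0.008,0.004,0],[-0.03,0.015,0],[-0.065,0.033,0],[-0.105,0.054,0],[-0.15,0.077,0],[-0.195,0.1,0],[-0.235,0.12,0],[-0.265,0.135,0]],"rotation":[[0,0,0.005],[0,0,0.015],[0,0,0.03],[0,0,0.05],[0,0,0.07],[0,0,0.09],[0,0,0.11],[0,0,0.125]]}' && python3 -m pendant '{"dp":[[-0.02,0.007,0],[-0.027,0.0105,0],[-0.03,0.012,0],[-0.03,0.012,0],[-0.03,0.012,0]],"rotation":[[0,0,0.01],[0,0,0.012],[0,0,0.012],[0,0,0.012],[0,0,0.012]]}' && python3 -c "
from h import *
c=shot('wrist','w7'); plan((638,-106,17,1.6))"
```

```text
time: 26.38
tool_pos: [617.9, -81.4, 120.4]
tcp_rot: [-3.14, -0.0, 1.61]
contact_force: [0.2, 0.3, -4.1]
grip_width: 61.7
finger_force: 30.0
time: 27.0
tool_pos: [630.5, -107.5, 122.3]
tcp_rot: [-3.142, -0.0, 1.601]
contact_force: [0.2, 1.1, -3.7]
grip_width: 61.7
finger_force: 30.0
t 27.05 at [ 630.5 -107.6  122.3] rpy [ 3.142 -0.     1.601] w 61.8 F 30.0 q1,q6 [-0.29 -0.32]
(638, -106, 17, 1.6) dp [0.0014, 0.0075, 0.1053] rot [0.0, -0.0, 0.001]
```

View pics/w7.png

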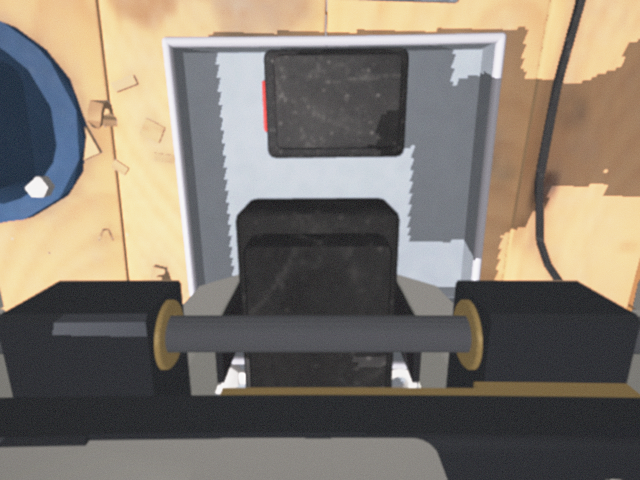

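The battery is held level. The tray's left rim corners are at (166,40) and (504,36), and the near edge of the fixed battery runs (270,156)–(403,154).

```bash
python3 -c "
from h import *
c=pickle.load(open('pics/w7.pkl','rb'))
print(p2w(c,[(166,40),(504,36)],29).round(1),p2w(c,[(270,156),(403,154)],54).round(1))"
```

```text
[[537.9   9.2  29. ]
 [733.2  17.1  29. ]] [[600.8 -52.9  54. ]
 [675.9 -49.5  54. ]]
```

```bash
python3 -m pendant '{"dp":[[0,0.001,0.005],[-0.001,0.003,0.015],[-0.0025,0.006,0.03],[-0.0027,0.009,0.05],[-0.0027,0.0094,0.07],[-0.0027,0.0094,0.088],[-0.0027,0.0094,0.096],[-0.0027,0.0094,0.097]],"rotation":[[0,0,0],[0,0,0],[0,0,-0.005],[0,0,-0.01],[0,0,-0.01],[0,0,-0.01],[0,0,-0.01],[0,0,-0.01]]}' && python3 -m pendant '{"dp":[[0,0,0.002],[0,0,0.004],[0,0,0.006],[0,0,0.0075],[0,0,0.0082],[0,0,0.0085],[0,0,0.0085]],"rotation":[[0,0,0],[0,0,0],[0,0,0],[0,0,0],[0,0,0],[0,0,0],[0,0,0]]}'
```

```text
time: 28.05
tool_pos: [639.9, -110.8, 24.4]
tcp_rot: [-3.141, -0.0, 1.61]
contact_force: [-0.7, -0.5, -3.4]
grip_width: 61.7
finger_force: 30.0
time: 28.92
tool_pos: [640.1, -110.9, 17.0]
tcp_rot: [3.141, 0.0, 1.61]
contact_force: [-2.8, 0.3, 0.8]
grip_width: 61.7
finger_force: 30.0
```

```bash
python3 -m pendant '{"dp":[[0,0,0.0004],[0,0,0.0004]],"rotation":[[0,0,0],[0,0,0]]}' && python3 -m pendant '{"dp":[[0,0,0],[0,0,0],[0,0,0]],"rotation":[[0,0,0],[0,0,0],[0,0,0]]}' 0.078 && python3 -m pendant '{"dp":[[0,0,-0.005],[0,0,-0.02],[0,0,-0.05],[0,0,-0.09],[0,0,-0.135],[0,0,-0.165],[0,0,-0.183],[0,0,-0.183]],"rotation":[[0,0,0],[0,0,0],[0,0,0],[0,0,0],[0,0,0],[0,0,0],[0,0,0],[0,0,0]]}' && python3 -c "
from h import *
c=shot('wrist','w8')
plan((535,120,200,1.57),(429,345,200,1.57))"
```

```text
time: 29.18
tool_pos: [640.2, -110.9, 17.0]
tcp_rot: [3.141, 0.0, 1.61]
contact_force: [-4.8, 0.4, 5.1]
grip_width: 61.8
finger_force: 30.0
time: 29.55
tool_pos: [640.4, -110.9, 16.1]
tcp_rot: [3.141, 0.0, 1.61]
contact_force: [-0.4, -0.7, -0.7]
grip_width: 77.7
finger_force: 0.0
time: 30.55
tool_pos: [641.0, -111.1, 202.0]
tcp_rot: [3.137, 0.002, 1.61]
contact_force: [-0.3, 0.6, -1.2]
grip_width: 77.9
finger_force: 0.0
t 30.60 at [ 640.3 -110.9  200.3] rpy [3.14e+00 1.00e-03 1.61e+00] w 78.2 F 0.0 q1,q6 [-0.29 -0.33]
(535, 120, 200, 1.57) dp [0.2348, -0.0963, -0.0001] rot [0.002, 0.001, 0.04]
(429, 345, 200, 1.57) dp [0.2249, -0.1062, 0.0] rot [0.0, -0.0, 0.0]
```

View pics/w8.png

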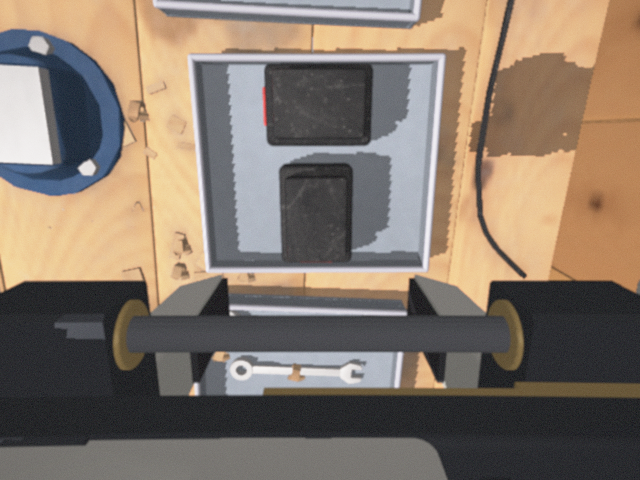

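The battery sits flat on the tray floor at (316,215), clear of the walls and of the fixed one. Going to the long wrench.

```bash
python3 -m pendant '{"dp":[[0.01,-0.004,0],[0.035,-0.014,0],[0.07,-0.029,0],[0.11,-0.045,0],[0.155,-0.064,0],[0.2,-0.082,0],[0.2348,-0.0963,0],[0.2348,-0.0963,0]],"rotation":[[0,0,0],[0,0,0.01],[0,0,0.02],[0,0,0.04],[0,0,0.04],[0,0,0.04],[0,0,0.04],[0,0,0.04]]}' 0.04 && python3 -m pendant '{"dp":[[0.01,-0.005,0],[0.04,-0.019,0],[0.08,-0.038,0],[0.125,-0.059,0],[0.17,-0.08,0],[0.205,-0.097,0],[0.222,-0.105,0],[0.225,-0.106,0]],"rotation":[[0,0,0],[0,0,0],[0,0,0],[0,0,0],[0,0,0],[0,0,0],[0,0,0],[0,0,0]]}' && python3 -m pendant '{"dp":[[0,0,0],[0,0,0]],"rotation":[[0,0,0],[0,0,0]]}' && python3 -c "
from h import *
c=shot('wrist','w9'); plan()"
```

```text
time: 31.6
tool_pos: [532.8, 122.6, 198.5]
tcp_rot: [-3.139, -0.0, 1.574]
contact_force: [0.3, -0.2, 0.5]
grip_width: 40.0
finger_force: 0.0
time: 32.6
tool_pos: [429.0, 345.2, 198.9]
tcp_rot: [-3.141, 0.001, 1.57]
contact_force: [0.9, -0.3, 0.7]
grip_width: 40.0
finger_force: 0.0
time: 32.85
tool_pos: [429.7, 344.0, 199.1]
tcp_rot: [3.142, 0.0, 1.568]
contact_force: [0.0, -0.1, 0.6]
grip_width: 40.1
finger_force: 0.0
t 32.90 at [429.7 344.1 199.2] rpy [3.142 0.    1.568] w 40.1 F 0.0 q1,q6 [0.54 0.54]
```

View pics/w9.png

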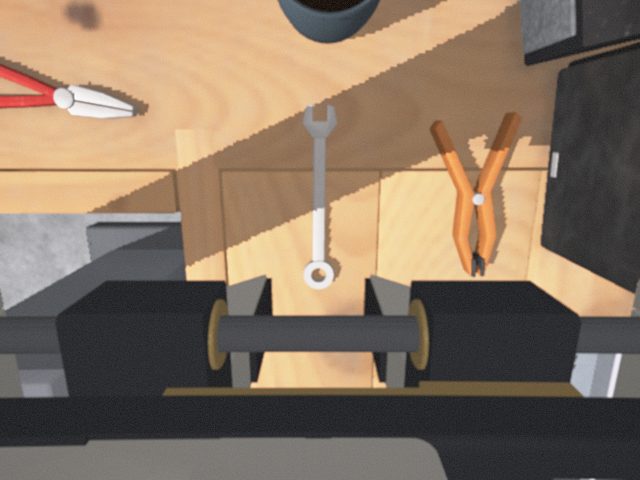

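Long wrench: open tips at (320,104), ring edge at (318.5,289). The clamp at (477,195) is clear.

```bash
python3 -c "
from h import *
c=pickle.load(open('pics/w9.pkl','rb'))
a,b=p2w(c,[(320,104.5),(318.5,288.5)],5)
s=p2w(c,[(319.5,145),(319,255)],8); m=(a+b)/2; y=np.arctan2(*(s[0]-s[1])[1::-1])
print(a,b,np.linalg.norm(a-b),m,y,np.arctan2(*(a-b)[1::-1]))
plan((m[0],m[1],2.5,y))"
```

```text
[430.90086165 434.68847443   5.        ] [429.42107343 266.10850186   5.        ] 168.5864672040936 [430.16096754 350.39848815   5.        ] 1.56560981174641 1.5620185924911445
t 32.90 at [429.7 344.1 199.2] rpy [3.142 0.    1.568] w 40.1 F 0.0 q1,q6 [0.54 0.54]
(np.float64(430.1609675388902), np.float64(350.3984881457371), 2.5, np.float64(1.56560981174641)) dp [0.0063, 0.0005, 0.1967] rot [0.0, 0.0, 0.003]
```

```bash
python3 -m pendant '{"dp":[[0.001,0,0.02],[0.004,0,0.06],[0.006,0.0005,0.1],[0.0063,0.0005,0.14],[0.0063,0.0005,0.172],[0.0063,0.0005,0.19],[0.0063,0.0005,0.197],[0.0063,0.0005,0.197]],"rotation":[[0,0,0],[0,0,0.003],[0,0,0.003],[0,0,0.003],[0,0,0.003],[0,0,0.003],[0,0,0.003],[0,0,0.003]]}' && python3 -m pendant '{"dp":[[0,0,0],[0,0,0],[0,0,0],[0,0,0],[0,0,0],[0,0,0]],"rotation":[[0,0,0],[0,0,0],[0,0,0],[0,0,0],[0,0,0],[0,0,0]]}' 0 && python3 -m pendant '{"dp":[[0,0,-0.003],[0,0,-0.012],[0,0,-0.03],[0,0,-0.06],[0,0,-0.095],[0,0,-0.13],[0,0,-0.15],[0,0,-0.155]],"rotation":[[0,0,0],[0,0,0],[0,0,0],[0,0,0],[0,0,0],[0,0,0],[0,0,0],[0,0,0]]}' && python3 -c "
from h import *
plan((535,125,158,1.25),(565,-110,158,0.6),(624.5,-337,158,0.005))"
```

```text
time: 33.9
tool_pos: [429.8, 351.1, 2.3]
tcp_rot: [-3.142, 0.0, 1.566]
contact_force: [0.2, -0.6, 1.1]
grip_width: 40.1
finger_force: 0.0
time: 34.65
tool_pos: [429.8, 351.5, 2.6]
tcp_rot: [3.141, -0.0, 1.567]
contact_force: [-0.7, -0.3, 5.4]
grip_width: 10.2
finger_force: 30.0
time: 35.65
tool_pos: [430.0, 351.7, 158.8]
tcp_rot: [3.139, -0.001, 1.567]
contact_force: [-0.4, 0.3, -1.3]
grip_width: 10.2
finger_force: 30.0
t 35.65 at [430.  351.7 158.8] rpy [ 3.139e+00 -1.000e-03  1.567e+00] w 10.2 F 30.0 q1,q6 [0.55 0.55]
(535, 125, 158, 1.25) dp [-0.2263, 0.1059, 0.0007] rot [0.002, -0.002, 0.317]
(565, -110, 158, 0.6) dp [-0.2136, 0.1026, 0.0] rot [0.0, -0.0, 0.65]
(624.5, -337, 158, 0.005) dp [-0.0791, 0.2209, 0.0] rot [0.0, -0.0, 0.595]
```

```bash
python3 -m pendant '{"dp":[[-0.008,0.004,0],[-0.03,0.014,0],[-0.064,0.03,0],[-0.1,0.047,0],[-0.14,0.065,0],[-0.175,0.082,0],[-0.205,0.096,0],[-0.2263,0.1059,0]],"rotation":[[0,0,0.01],[0,0,0.04],[0,0,0.09],[0,0,0.14],[0,0,0.2],[0,0,0.25],[0,0,0.29],[0,0,0.317]]}' && python3 -m pendant '{"dp":[[-0.02,0.01,0],[-0.05,0.024,0],[-0.08,0.038,0],[-0.11,0.053,0],[-0.14,0.067,0],[-0.17,0.082,0],[-0.195,0.094,0],[-0.2136,0.1026,0]],"rotation":[[0,0,0.05],[0,0,0.14],[0,0,0.23],[0,0,0.32],[0,0,0.41],[0,0,0.5],[0,0,0.58],[0,0,0.65]]}' && python3 -m pendant '{"dp":[[-0.007,0.02,0],[-0.018,0.05,0],[-0.03,0.085,0],[-0.043,0.12,0],[-0.056,0.155,0],[-0.067,0.187,0],[-0.076,0.211,0],[-0.079,0.221,0]],"rotation":[[0,0,0.05],[0,0,0.14],[0,0,0.23],[0,0,0.32],[0,0,0.41],[0,0,0.5],[0,0,0.57],[0,0,0.595]]}' && python3 -m pendant '{"dp":[[0,0,0],[0,0,0]],"rotation":[[0,0,0],[0,0,0]]}' && python3 -c "
from h import *
c=shot('wrist','w10'); plan((624.5,-337,110,0.005))"
```

```text
time: 36.65
tool_pos: [534.3, 122.5, 155.7]
tcp_rot: [-3.139, 0.001, 1.247]
contact_force: [0.3, 0.3, -0.8]
grip_width: 10.4
finger_force: 30.0
time: 37.65
tool_pos: [563.7, -111.9, 155.8]
tcp_rot: [-3.14, 0.002, 0.596]
contact_force: [-0.5, 0.1, -1.7]
grip_width: 10.3
finger_force: 30.0
time: 38.65
tool_pos: [623.9, -338.8, 156.3]
tcp_rot: [-3.141, 0.001, 0.003]
contact_force: [-0.8, 0.2, -2.1]
grip_width: 10.2
finger_force: 30.0
time: 38.9
tool_pos: [624.0, -336.2, 157.2]
tcp_rot: [-3.141, 0.0, 0.006]
contact_force: [-0.4, 0.0, -0.6]
grip_width: 10.4
finger_force: 30.0
t 38.95 at [ 624.1 -336.2  157.4] rpy [-3.141  0.     0.007] w 9.9 F 30.0 q1,q6 [-0.6   0.96]
(624.5, -337, 110, 0.005) dp [0.0004, 0.0008, 0.0474] rot [-0.0, 0.0, 0.002]
```

View pics/w10.png

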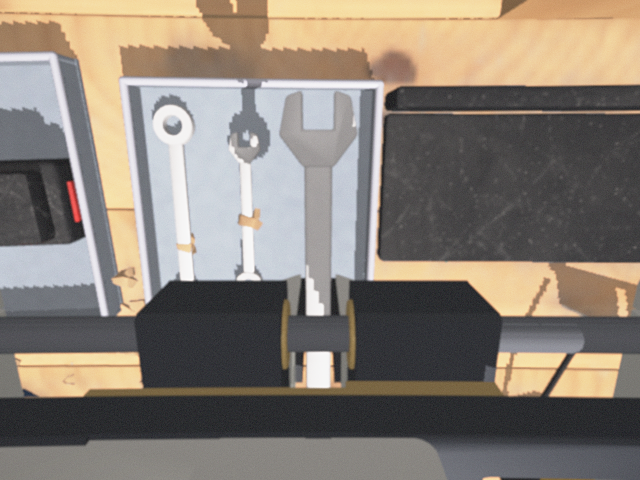

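```bash
python3 -c "
from h import *
c=pickle.load(open('pics/w10.pkl','rb'))
print('tip',p2w(c,[(295,93),(340,94),(282,130),(355,130)],163).round(1),'rim',p2w(c,[(123,81),(383,84)],29).round(1), 'fixed ring top',p2w(c,[(173,105)],13).round(1),'short',p2w(c,[(246,200)],10).round(1))"
```

```text
tip [[ 706.7 -328.7  163. ]
 [ 706.5 -345.1  163. ]
 [ 693.8 -323.8  163. ]
 [ 694.  -351.   163. ]] rim [[ 724.5 -204.8   29. ]
 [ 724.5 -381.2   29. ]] fixed ring top [[ 710.5 -231.2   13. ]] short [[ 640.6 -280.8   10. ]]
```

Wrench tip at x=706.7 against the inner wall at about 720, and the sides are clear. Lowering.

```bash
python3 -m pendant '{"dp":[[0.0005,0,0.008],[0.001,0,0.028],[0.001,0,0.055],[0.001,0,0.083],[0.001,0,0.108],[0.001,0,0.124],[0.001,0,0.131],[0.001,0,0.131]],"rotation":[[0,0,0],[0,0,0],[0,0,0],[0,0,0],[0,0,0],[0,0,0],[0,0,0],[0,0,0]]}' && python3 -m pendant '{"dp":[[0,0,0.003],[0,0,0.007],[0,0,0.011],[0,0,0.014],[0,0,0.0165],[0,0,0.018],[0,0,0.0187],[0,0,0.0187]],"rotation":[[0,0,0],[0,0,0],[0,0,0],[0,0,0],[0,0,0],[0,0,0],[0,0,0],[0,0,0]]}'
```

```text
time: 39.95
tool_pos: [625.1, -337.4, 26.3]
tcp_rot: [3.141, -0.0, 0.005]
contact_force: [0.4, 0.3, 0.2]
grip_width: 10.5
finger_force: 30.0
time: 40.95
tool_pos: [625.0, -337.4, 7.6]
tcp_rot: [3.142, -0.0, 0.005]
contact_force: [-0.3, -0.2, -0.8]
grip_width: 9.9
finger_force: 30.0
```

```bash
python3 -m pendant '{"dp":[[0,0,0.0004],[0,0,0.0008],[0,0,0.001],[0,0,0.001]],"rotation":[[0,0,0],[0,0,0],[0,0,0],[0,0,0]]}' && python3 -m pendant '{"dp":[[0,0,0],[0,0,0],[0,0,0]],"rotation":[[0,0,0],[0,0,0],[0,0,0]]}' 0.026 && python3 -m pendant '{"dp":[[0,0,-0.005],[0,0,-0.02],[0,0,-0.05],[0,0,-0.09],[0,0,-0.135],[0,0,-0.17],[0,0,-0.19],[0,0,-0.19]],"rotation":[[0,0,0],[0,0,0],[0,0,0],[0,0,0],[0,0,0],[0,0,0],[0,0,0],[0,0,0]]}' && python3 -m pendant '{"dp":[[-0.02,0.02,0],[-0.05,0.06,0],[-0.1,0.11,0],[-0.14,0.16,0],[-0.17,0.2,0],[-0.19,0.225,0],[-0.19,0.225,0],[-0.19,0.225,0]],"rotation":[[0,0,0],[0,0,0],[0,0,0],[0,0,0],[0,0,0],[0,0,0],[0,0,0],[0,0,0]]}' && python3 -c "
from h import *
c=shot('top','t2'); plan()
im=cv2.imread('pics/t2.png'); cv2.imwrite('pics/t2c.png',cv2.resize(im[145:295,150:470],None,fx=2.5,fy=2.5,interpolation=cv2.INTER_CUBIC))"
```

```text
time: 41.45
tool_pos: [625.0, -337.4, 6.7]
tcp_rot: [3.141, -0.0, 0.005]
contact_force: [-0.5, 0.2, -0.6]
grip_width: 10.3
finger_force: 30.0
time: 41.82
tool_pos: [625.1, -337.4, 6.6]
tcp_rot: [3.141, -0.0, 0.005]
contact_force: [-0.0, -1.3, -0.8]
grip_width: 25.8
finger_force: 0.0
time: 42.82
tool_pos: [625.9, -337.9, 199.9]
tcp_rot: [3.138, -0.005, 0.005]
contact_force: [0.1, -0.3, -1.3]
grip_width: 25.9
finger_force: 0.0
time: 43.82
tool_pos: [436.5, -562.4, 195.8]
tcp_rot: [-3.14, 0.0, 0.005]
contact_force: [-0.1, 0.8, -0.1]
grip_width: 26.0
finger_force: 0.0
t 43.88 at [ 437.  -562.1  196. ] rpy [-3.14   0.     0.006] w 26.4 F 0.0 q1,q6 [-1.02  0.55]
```

View pics/t2c.png

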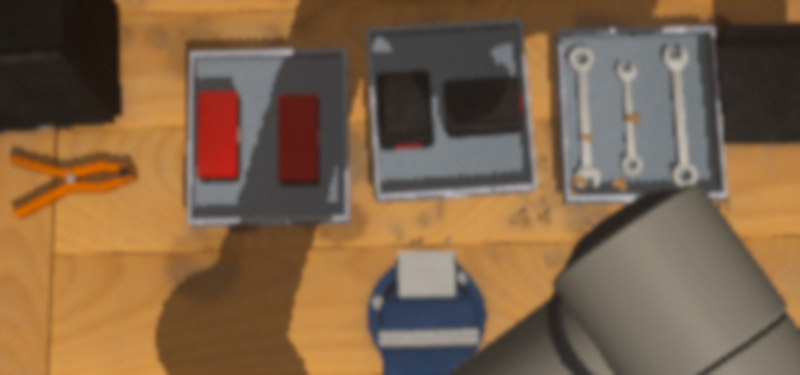

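All four items lie flat in their trays: the case at (298,140), the battery at (485,107) and the wrenches at (628,118) and (680,115). The clamp is untouched. Handing in.

```bash
python3 -m pendant '{"dp":[[0,0,0],[0,0,0]],"rotation":[[0,0,0],[0,0,0]]}' && python3 -c "
from plant import workorder
print(workorder.close_job())"
```

```text
time: 44.12
tool_pos: [436.9, -562.5, 196.7]
tcp_rot: [3.141, -0.0, 0.006]
contact_force: [0.3, 0.7, -0.0]
grip_width: 26.3
finger_force: 0.0
the job is handed in; nothing more can be done
None
```

Both wrenches, the battery and the bit case were set down flat in their own trays and released, the clamp was left untouched, and the job was handed in at about 44 s of the 128 s allowed; the hand-in returned no verdict, and my last overhead picture showed everything in place.

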